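# Tip a test core into the ultrasonic cradle and hold it against the probe

## Task

Only by pushing, never lifting or carrying it, tip the mortar core that stands on the end pad of the ultrasonic measuring cradle over onto the two rubber rods, so that it lies along them, then push it along the rods, end first, against the spring-loaded probe. Press the probe in to about the middle of its 20 mm stroke and finish while still holding the core pressed there, as for taking a reading. Leave the other things on the bench alone.

Things in the scene. Friction and masses are not known exactly. Their poses are not given: they have to be found in the camera images.
- cradle: measuring cradle, fixed to the bench: aluminium base plate 300 x 92 x 10 mm. Origin at the centre of the plate's underside, at bench height; its x axis runs level along the cradle from the loading pad to the probe, z up. At its +x end the probe's holder, a grey block with a steel tube, up to 74 mm above the bench, begins at x = +96 mm
- pad (a point): centre of the top of the cradle's rubber-topped loading pad, 63 x 62 mm, 17 mm above the bench, at x = -113 mm in the cradle's frame; behind it, at x = -147 mm, a low lip up to 21 mm above the bench. Axes as the cradle's
- rods (a point): point midway between the tops of the two parallel rubber-sleeved rods, 28 mm above the bench, at x = +5 mm in the cradle's frame. The rods are 16 mm thick, 46.6 mm apart between centres, and run along the cradle's x axis from x = -80 to +90 mm. A core lying on them has its axis 43 mm and its top 68 mm above the bench
- core: the mortar core: plain grey cylinder 50 mm across, 100 mm long, 0.36 to 0.54 kg. Starts standing on end on the pad, top 117 mm above the bench. Origin at the centre of its lower end, z along it. Pushed near the top towards the rods it tips about its front lower edge, past 27 degrees of lean falls onto the rods by itself and then lies from about x = -90 to +10 mm in the cradle's frame
- core_center (a point): the centre of the core, on its axis 50 mm from either end; z axis along the core. At the start within 3 mm of x = -111 mm, y = 0 in the cradle's frame, 67 mm above the bench
- probe (a joint): how far the spring-loaded probe is pressed in, m: 0 at rest, grows as it goes in, end stop at 0.020. Its spring gives about 2 N at the start and 11 N at the end stop and pushes the core back when let go; sliding the core along the rods takes a further 2 to 6 N
- probe_face (a point): centre of the probe's flat round face, 35 mm across, 43 mm above the bench, facing the loading pad; at rest at x = +66 mm in the cradle's frame; moves with the probe
- spare_core_a_center (a point): spare mortar core standing on the bench in front of the tall instrument, same size as the core; point at its centre, 50 mm up. Leave alone
- spare_core_b_center (a point): second spare mortar core, same size, standing between the teal folder and the blue box; point at its centre, 50 mm up. Leave alone
- gel_tube: tube of coupling gel lying on the bench, 54 x 169 x 36 mm; origin at the centre of its underside. Leave alone
- caliper: caliper lying on the bench, 66 x 236 x 14 mm; origin at the centre of its underside. Leave alone
- logbook: closed logbook lying on the bench, 148 x 108 x 12 mm; origin at the centre of its underside. Leave alone
- brush: flat brush lying on the bench, 34 x 165 x 12 mm; origin at the centre of its underside. Leave alone
- pencil: pencil lying on the bench, 136 mm long, 7 mm thick; origin at the centre of its underside. Leave alone
- tape: roll of tape lying flat, 104 mm across, 25 mm high; origin at the centre of its underside. Leave alone
- vial: capped vial standing on the bench, 26 mm across, 58 mm high; origin at the centre of its underside. Leave alone
Mind the look-alikes: they are no part of the job. What is shaped like the core but orange is not meant.

How it is judged:
By the outcome, as a careful person would: the job done as asked, in the order asked, and still so for the second after the job is handed in, while the arm keeps its last pose, push and grip.
It also fails if it takes over 48 s, if anything falls off the work surface, if the arm or the gripper's body presses on something with over 40 N, if the wrist force passes 120 N, or if a joint passes its speed limit or range.

## Robot

A 6-joint arm with a two-finger parallel gripper is mounted at the origin on a cart in front of the work surface, level with it; the furniture and walls round the work are solid. World frame = base frame: x ahead of the robot, y to its left, z up, the work surface at z = 0. Lengths are in m, angles in rad, forces in N, time in s.
With the tool pointing down it reaches from about 0.35 to 0.975 m from the base axis. Payload 4.9 kg.
Tool frame: the origin (TCP) lies on the mounting face of the last link; the fingertips stand 173 mm ahead of it and the grasp point (between the pads) lies 155 mm ahead of it; z points along the fingers, y is the direction in which the jaws open and shut (so a half turn about z gives the same grasp; the last joint's range is limited). The gripper opens to 85 mm and grips with 20 to 120 N. Pads are 22 mm wide; open, the fingers measure 114 mm over their backs; the gripper's body (76 mm by 85 mm) begins 54 mm behind the grasp point. The pads swing forward as they close: fully open they stand 13 mm farther back than shut.
Start: joints at [1.035, 0.053, 1.613, -0, 1.476, -0.119], TCP at [0.253, 0.571, 0.405] pointing down, gripper open.
Joint ranges: [-3.01, 3.01], [-1.01, 2.22], [0.06, 2.58], [-1.02, 4.17], [0.09, 2.62], [-3.14, 3.14]. Speed limits (rad/s): [2.57, 2.57, 3.14, 3.14, 3.14, 3.14].

## Interface

Orientations are given as a rotation vector (axis times angle).
In Python, from station import ctrl gives the robot as it stands. The module is installed in compiled form; this text tells all that it offers.
- The arm moves only by the tool jog_arm, never from a script. Its argument "steps" is a list of rows, each a list of 2 entries, a list of its own where there are three numbers: the shift along the tool's x, y, z in cm, then the turn, a rotation vector about the tool's x, y, z in degrees. In form: [[[tx, ty, tz], [rx, ry, rz]], ...]. A call has 1 to 8 rows; each row shifts and turns the pose as measured when the row begins, along the tool's axes as they then stand; what a row does not reach is not made up. A row lasts 1/10 s, in which the tool goes at most 50 mm and 8.59 degrees, less where a joint would pass 70% of its speed; a pose out of reach is approached as far as the arm can. A call is refused whole if a number of a shift passes 5 or a number of a turn 8.59, either way. A call with a gripper value outside its range is refused whole. "fingers" is the gripper command: -1 is shut, 1 is fully open, values between are in proportion, set as the call begins (left out, the last holds). The fingers move at their own pace and stop on an object; "grip_force" is the grip in N (left out, the last holds). Time passes only in rows, so rows that do not move let the fingers close. It gives the time, the measured TCP pose, the force and the opening at its end, in the units of the state.
- ctrl.get_obs(): the state, without advancing time (a new reading comes with each control period).
- ctrl.get_image(name): name is "scene" or "top" or "wrist"; returns the picture (400x640x3 uint8, red, green, blue); there is no depth.
- ctrl.camera_info(name): a dict with "K" (3x3 intrinsics, pixels), "dist_coeffs" ([k1, k2, p1, p2, k3] as OpenCV has them; the pictures are not rectified), "camera_from_world" (4x4, takes a point from world to camera coordinates). Camera axes: x right, y up, looking along -z (the intrinsics and any distortion apply to the point x, -y, -z); pixel columns grow to the right and rows downward; lengths in m; the calibration is good to about 2 mm. A picture is of the moment at which its call begins: read the wrist's pose just before it. camera_info takes no time and is no camera call; for the wrist camera it gives the pose at the moment of the call.
- ctrl.finish_job(): hands the job in, once; it reports no verdict.
The state is a dict: "t": time; "q": joint angles; "dq": joint speeds; "effort": joint torques, N m; "tool_pos": TCP position; "tool_rot": TCP orientation; "contact_force": force on the tool from outside, world axes, zero at the start; "wrist_torque": the same for the moment, N m; "opening": finger opening in m.
Only numpy, scipy, OpenCV 4.12 (cv2) and the standard library are available. Lean on these libraries where they do the work, as an engineer would, in place of code of your own. Each camera call takes 0.05 s, during which the arm holds its last target.

## Working session

There is one attempt and no reset: what is moved stays moved. The work goes in short steps, Python scripts to look and compute and a tool call to move; the robot and the scene stay as the last step left them, time stands still between calls to the robot, and variables do not carry over. Pictures are saved under pics/ and viewed, and the job is handed in when it is done.

Besides the shell and the picture viewer there is one more tool, called after ">>>" in YAML: its name, and indented under it one key for each argument. jog_arm: Moves the arm, as the interface text tells. Its arguments: {"type":"object","properties":{"steps":{"type":"array","items":{"type":"array"}},"fingers":{"type":"number"},"grip_force":{"type":"number"}},"required":["steps"]}

```bash
mkdir -p pics
python3 - <<'E'
from station import ctrl
import cv2
o=ctrl.get_obs()
for k in o: print(k,o[k])
for n in("scene","top"):
    im=ctrl.get_image(n); cv2.imwrite(f"pics/{n}0.png",im[:,:,::-1])
    c=ctrl.camera_info(n); print(n,c)
E
```

```text
t 0.0
q [ 1.03502370e+00  5.33480773e-02  1.61428168e+00  8.24245854e-07
  1.47601303e+00 -1.19009109e-01]
dq [-0.00027854  0.00121543  0.00025052  0.00062224  0.00088269 -0.0001987 ]
effort [ 1.17806318e-03 -3.93681693e+01 -3.70181715e+01  2.27223637e-05
  6.91837791e-03  3.28148303e-06]
tool_pos [0.25286875 0.57126796 0.40347546]
tool_rot [-6.49786338e-01 -3.07298325e+00  3.04823716e-03]
contact_force [ 0.26433314 -0.14219633  0.10636496]
wrist_torque [ 0.03280843 -0.03447388 -0.01392033]
opening 0.08536991098266727
scene {'K': array([[505.95065824,   0.        , 313.06948436],
       [  0.        , 505.95065824, 191.23781242],
       [  0.        ,   0.        ,   1.        ]]), 'dist_coeffs': array([-0.14074929,  0.        ,  0.        ,  0.        ,  0.        ]), 'camera_from_world': array([[ 0.72252852, -0.69086966,  0.02552753, -0.44042903],
       [ 0.35910978,  0.40660619,  0.84006641, -0.20544485],
       [-0.59075604, -0.59780475,  0.54188262, -2.0475934 ],
       [ 0.        ,  0.        ,  0.        ,  1.        ]])}
top {'K': array([[363.79652708,   0.        , 317.63687243],
       [  0.        , 363.79652708, 203.45166547],
       [  0.        ,   0.        ,   1.        ]]), 'dist_coeffs': array([0.01208929, 0.        , 0.        , 0.        , 0.        ]), 'camera_from_world': array([[ 0.0990653 , -0.99507602,  0.00312631, -0.13098223],
       [ 0.97334615,  0.09755407,  0.20755837, -0.5042641 ],
       [-0.20684135, -0.01751885,  0.97821764, -1.38976616],
       [ 0.        ,  0.        ,  0.        ,  1.        ]])}
```

View pics/scene0.png

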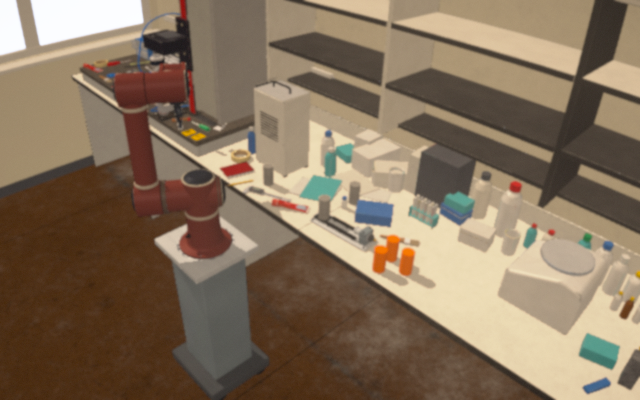

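View pics/top0.png

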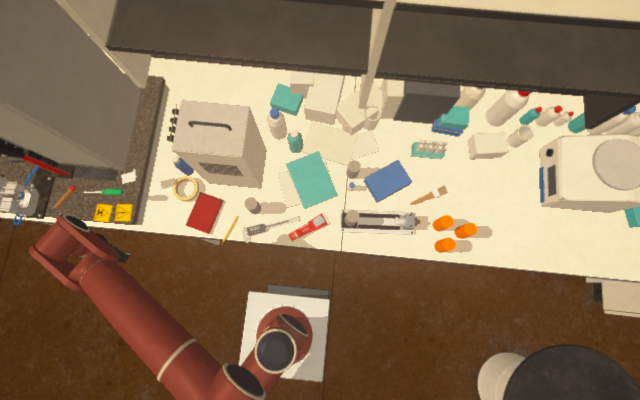

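Run:
```python
import cv2
im=cv2.imread('pics/top0.png')[195:255,330:440]; cv2.imwrite('pics/top0c.png',cv2.resize(im,None,fx=7,fy=7,interpolation=cv2.INTER_CUBIC))
im=cv2.imread('pics/scene0.png')[170:270,280:430]; cv2.imwrite('pics/scene0c.png',cv2.resize(im,None,fx=5,fy=5,interpolation=cv2.INTER_CUBIC))
```

```text
(no output)
```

View pics/top0c.png

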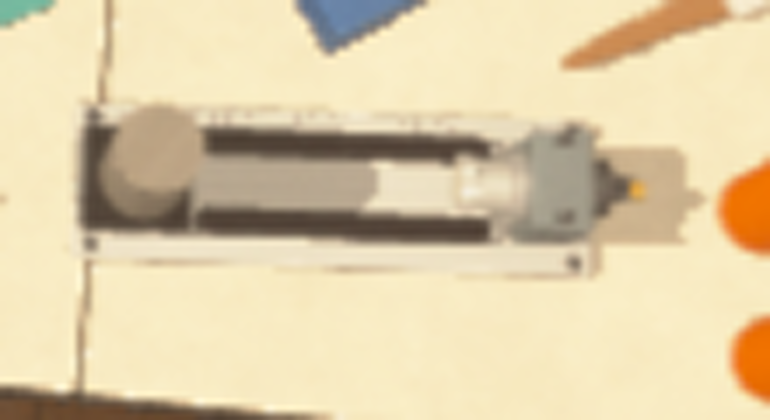

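View pics/scene0c.png

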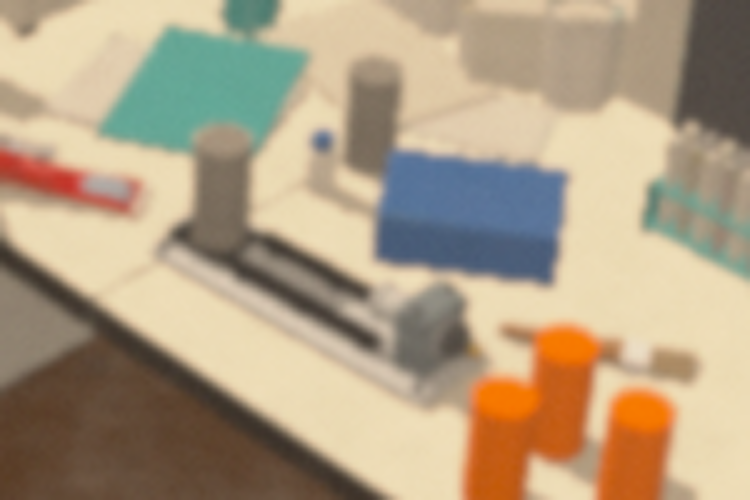

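```bash
cat > h.py <<'E'
import numpy as np,cv2
from scipy.spatial.transform import Rotation as R
def ray(c,uv,z):
    p=cv2.undistortPoints(np.array([[uv]],float),c["K"],c["dist_coeffs"])[0,0]
    M=c["camera_from_world"]; d=M[:3,:3].T@np.array([p[0],-p[1],-1]); o=-M[:3,:3].T@M[:3,3]
    return o+d*(z-o[2])/d[2]
def proj(c,P):
    M=c["camera_from_world"];q=(M[:3,:3]@np.atleast_2d(P).T).T+M[:3,3]
    q=q*[1,-1,-1]
    return cv2.projectPoints(q,np.zeros(3),np.zeros(3),c["K"],c["dist_coeffs"])[0][:,0]
E
python3 - <<'E'
from station import ctrl
from h import *
c=ctrl.camera_info("top")
f=lambda u,v:((u+.5)/7-.5+330,(v+.5)/7-.5+195)
P=[ray(c,f(*p),.01) for p in [(82,103),(597,123),(593,274),(76,257)]]
for p in P: print(p)
print(np.mean(P,0)); 
for a,b in((0,1),(3,2)): d=P[b]-P[a]; print(np.linalg.norm(d),np.degrees(np.arctan2(d[1],d[0])))
for a,b in((0,3),(1,2)): d=P[b]-P[a]; print(np.linalg.norm(d),np.degrees(np.arctan2(d[1],d[0])))
print('coretop',ray(c,f(160,148),.117))
s=ctrl.camera_info("scene")
print('coretop scene',ray(s,(280+223/5-.4,170+137/5-.4),.117))
E
```

```text
[ 0.5093327  -0.17771645  0.01      ]
[ 0.52737713 -0.47641359  0.01      ]
[ 0.43897904 -0.4779683   0.01      ]
[ 0.41915684 -0.18199971  0.01      ]
[ 0.47371143 -0.32852451  0.01      ]
0.29924167366972027 -86.54293539722234
0.2966316288729645 -86.16839310279961
0.09027752679849489 -177.28055524997887
0.0884117616403818 -178.99240929047056
coretop [ 0.46741732 -0.21620862  0.117     ]
coretop scene [ 0.46910158 -0.21058225  0.117     ]
```

Run:
```python
from h import *
r=R.from_rotvec([-6.49786338e-01,-3.07298325e+00,3.04823716e-03])
print(r.as_matrix())
for i in range(8):
    print(np.round(r.inv().apply([1.3,-4.4,0]),1)); r=r*R.from_rotvec([0,0,np.radians(7.8)])
print(r.as_matrix())
```

```text
[[-9.14403704e-01  4.04802135e-01 -1.04731199e-03]
 [ 4.04803416e-01  9.14402039e-01 -1.76243684e-03]
 [ 2.44226022e-04 -2.03553425e-03 -9.99997898e-01]]
[-3.  -3.5  0. ]
[-3.4 -3.1  0. ]
[-3.8 -2.6  0. ]
[-4.1 -2.   0. ]
[-4.4 -1.5  0. ]
[-4.5 -0.8  0. ]
[-4.6 -0.2  0. ]
[-4.6  0.4  0. ]
[[-0.06490251  0.99789106 -0.00104731]
 [ 0.99789018  0.0649006  -0.00176244]
 [-0.00169075 -0.00115949 -0.9999979 ]]
```

>>> jog_arm:
  steps:
    - [[-3, -3.5, 0], [0, 0, 7.8]]
    - [[-3.4, -3.1, 0], [0, 0, 7.8]]
    - [[-3.8, -2.6, 0], [0, 0, 7.8]]
    - [[-4.1, -2, 0], [0, 0, 7.8]]
    - [[-4.4, -1.5, 0], [0, 0, 7.8]]
    - [[-4.5, -0.8, 0], [0, 0, 7.8]]
    - [[-4.6, -0.2, 0], [0, 0, 7.8]]
    - [[-4.6, 0.4, 0], [0, 0, 7.8]]
  fingers: -0.6

```text
t: 0.9
tool_pos: [0.3519, 0.2084, 0.3984]
tool_rot: [2.184, 2.256, -0.015]
contact_force: [1.5, -0.7, 0.3]
opening: 0.0169
```

>>> jog_arm:
  steps:
    - [[-4.5, 1.4, 0], [0, 0, 0]]
    - [[-4.5, 1.4, 0], [0, 0, 0]]
    - [[-4.5, 1.4, 0], [0, 0, 0]]
    - [[-4.5, 1.4, 0], [0, 0, 0]]
    - [[-4.5, 1.4, 0], [0, 0, 0]]
    - [[-4.5, 1.4, 0], [0, 0, 0]]
    - [[-3, 1, 0], [0, 0, 0]]
    - [[0, 0, 0], [0, 0, 0]]

```text
t: 1.7
tool_pos: [0.4545, -0.106, 0.3975]
tool_rot: [2.195, 2.245, -0.013]
contact_force: [-0.1, -0.1, -0.9]
opening: 0.0168
```

Run:
```python
from station import ctrl
import cv2,pickle
from h import *
o=ctrl.get_obs(); c=ctrl.camera_info("wrist"); im=ctrl.get_image("wrist")
pickle.dump((o,c),open('w1.pkl','wb'))
print(o['t'],o['tool_pos'],o['tool_rot'],o['contact_force']);r=R.from_rotvec(o['tool_rot']).as_matrix();print(r, np.degrees(np.arctan2(r[1,0],r[0,0])))
cv2.imwrite("pics/w1.png",im[:,:,::-1])
```

```text
1.7 [ 0.45446589 -0.10601393  0.39753835] [ 2.19508477  2.24521788 -0.01345962] [-0.14583244 -0.08212709 -0.94086255]
[[-0.02259537  0.99973292 -0.00485226]
 [ 0.99971924  0.02255989 -0.00724545]
 [-0.00713405 -0.00501461 -0.99996198]] 91.29476242837879
```

View pics/w1.png

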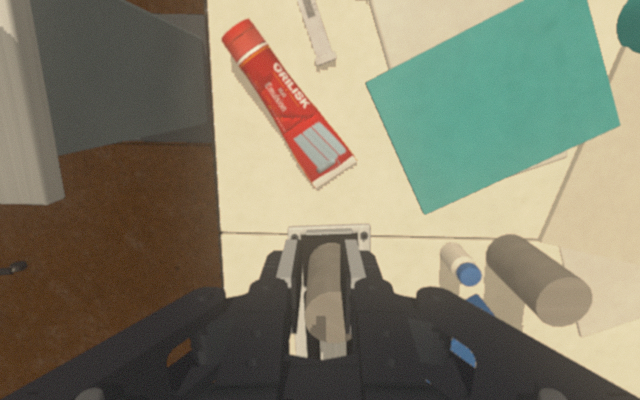

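>>> jog_arm:
  steps:
    - [[-5, 0.3, 0], [0, 0, 2]]
    - [[-5, 0.3, 0], [0, 0, 0]]
    - [[-5, 0.3, 0], [0, 0, 0]]
    - [[-5, 0.3, 0], [0, 0, 0]]
    - [[-5, 0.3, 0], [0, 0, 0]]
    - [[-3, 0, 0], [0, 0, 0]]
    - [[0, 0, 0], [0, 0, 0]]

```text
t: 2.45
tool_pos: [0.4704, -0.3825, 0.3962]
tool_rot: [-2.216, -2.221, 0.007]
contact_force: [-0.5, 0.7, -0.5]
opening: 0.0172
```

Run:
```python
from station import ctrl
import cv2,pickle
from h import *
o=ctrl.get_obs(); c=ctrl.camera_info("wrist"); im=ctrl.get_image("wrist")
pickle.dump((o,c),open('w2.pkl','wb'))
print(o['t'],o['tool_pos'],o['tool_rot'],o['contact_force']);r=R.from_rotvec(o['tool_rot']).as_matrix();print(r, np.degrees(np.arctan2(r[1,0],r[0,0])))
cv2.imwrite("pics/w2.png",im[:,:,::-1])
```

```text
2.45 [ 0.47037302 -0.3825426   0.39618029] [-2.21640544 -2.22112421  0.00652344] [-0.53337103  0.666668   -0.52595751]
[[-2.12749199e-03  9.99981998e-01 -5.61039525e-03]
 [ 9.99997702e-01  2.12597981e-03 -2.75480520e-04]
 [-2.63547974e-04 -5.61096844e-03 -9.99984224e-01]] 90.12189640794973
```

View pics/w2.png

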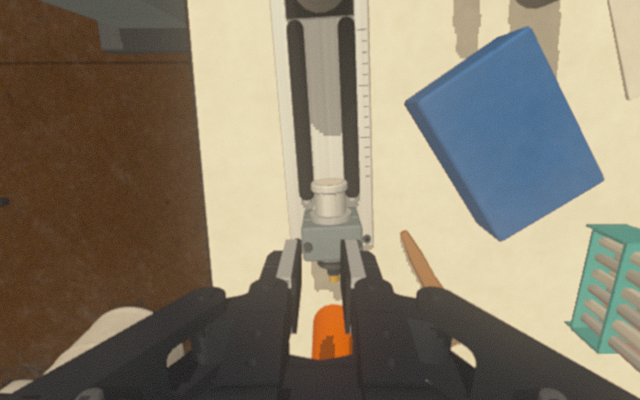

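Run:
```python
import cv2
im=cv2.imread('pics/w2.png')[0:260,260:390]; im=cv2.resize(im,None,fx=4,fy=4,interpolation=cv2.INTER_CUBIC)
cv2.imwrite('pics/w2a.png',im[:560]);cv2.imwrite('pics/w2b.png',im[480:])
```

```text
(no output)
```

View pics/w2a.png

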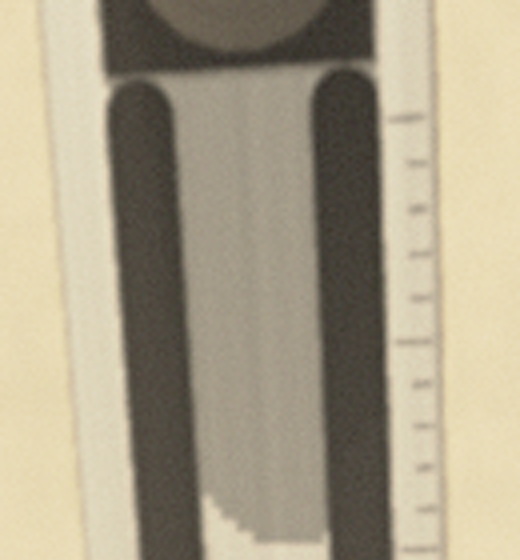

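View pics/w2b.png

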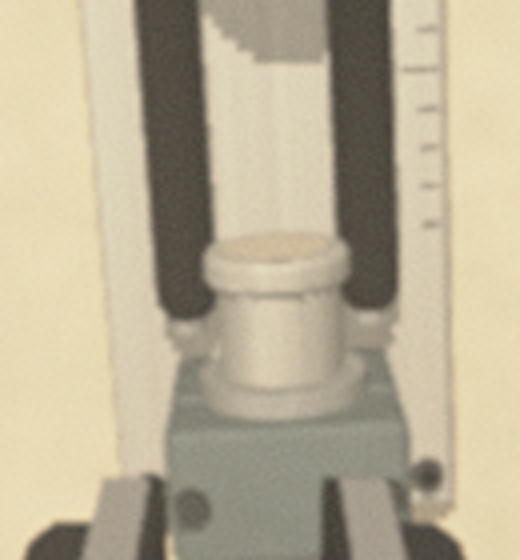

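Run:
```python
import pickle
from h import *
o,c=pickle.load(open('w2.pkl','rb'))
f=lambda p:((p[0]+.5)/4-.5+260,(p[1]+.5)/4-.5)
for n,a,b,z in(("R",(432,0),(453,980),.01),("L",(40,0),(122,950),.01),("rodL",(140,110),(187,780),.02),("rodR",(344,100),(370,775),.02)):
    A,B=ray(c,f(a),z),ray(c,f(b),z);d=B-A;print(n,A,B,np.degrees(np.arctan2(d[1],d[0])))
# rod ends
print("rod ends pad side",ray(c,f((140,80)),.024),ray(c,f((344,70)),.024)); print("probe end",ray(c,f((187,800)),.02),ray(c,f((370,788)),.02))
print("pad front edge z17",ray(c,f((108,75)),.017),ray(c,f((372,62)),.017))
print("probe face top z60.5",ray(c,f((272,713)),.0605))
print(-np.linalg.inv(c['camera_from_world'])[:3,3]*-1)
```

```text
R [ 0.51106847 -0.22547216  0.01      ] [ 0.52594463 -0.46733554  0.01      ] -86.4803748300916
L [ 0.42130515 -0.22552643  0.01      ] [ 0.43516853 -0.45884715  0.01      ] -86.59961325870877
rodL [ 0.44457261 -0.25054819  0.02      ] [ 0.45384496 -0.40792002  0.02      ] -86.62802800074323
rodR [ 0.49075954 -0.24842343  0.02      ] [ 0.50071144 -0.40643639  0.02      ] -86.39618561239408
rod ends pad side [ 0.44497272 -0.24513554  0.024     ] [ 0.49039472 -0.24305986  0.024     ]
probe end [ 0.45379661 -0.41325569  0.02      ] [ 0.50080248 -0.40989023  0.02      ]
pad front edge z17 [ 0.43719784 -0.24268237  0.017     ] [ 0.49712434 -0.2399368   0.017     ]
probe face top z60.5 [ 0.4748624  -0.38133339  0.0605    ]
[ 0.4700143  -0.31397104  0.36521338]
```

>>> jog_arm:
  steps:
    - [[4.7, -0.2, 0], [0, 0, -3.4]]
    - [[4.7, 0, 0], [0, 0, 0]]
    - [[4.7, 0, 0], [0, 0, 0]]
    - [[4.7, 0, 0], [0, 0, 0]]
    - [[4.7, 0, 0], [0, 0, 0]]
    - [[0, 0, 0], [0, 0, 0]]

```text
t: 3.1
tool_pos: [0.4535, -0.1293, 0.394]
tool_rot: [-2.13, -2.294, -0.002]
contact_force: [-0.4, -0.6, -0.1]
opening: 0.0173
```

```bash
cat > st.py <<'E'
from station import ctrl
from h import *
u=np.array([np.cos(np.radians(-86.5)),np.sin(np.radians(-86.5)),0]);n=np.array([-u[1],u[0],0])
C=np.array([.4724,-.325,0])
o=ctrl.get_obs();r=R.from_rotvec(o['tool_rot']).as_matrix()
p=o['tool_pos'];tip=p+r[:,2]*.173
print('t',o['t'],'tcp cradle mm',np.round([(p-C)@u*1e3,(p-C)@n*1e3,p[2]*1e3],1),'tip',np.round([(tip-C)@u*1e3,(tip-C)@n*1e3,tip[2]*1e3],1),'yaw',np.degrees(np.arctan2(r[1,0],r[0,0])),'F',np.round([o['contact_force']@u,o['contact_force']@n,o['contact_force'][2]],1),o['opening'])
print('tilt z',r[:,2], 'along tool', [np.round(r.T@v,3) for v in (u,n)])
E
python3 st.py
```

```text
t 3.1 tcp cradle mm [-196.4   -7.   394. ] tip [-197.9   -8.1  221. ] yaw 94.23567463984438 F [ 0.6 -0.4 -0.1] 0.0173068893145706
tilt z [-0.00718587  0.00809169 -0.99994144] along tool [array([-1.   , -0.013, -0.009]), array([-0.013,  1.   , -0.007])]
```

>>> jog_arm:
  steps:
    - [[0, 0.9, 4.2], [0, 0, 0.7]]
    - [[0, 0, 4.2], [0, 0, 0]]
    - [[0, 0, 4.2], [0, 0, 0]]
    - [[0, 0, 0], [0, 0, 0]]

```text
t: 3.5
tool_pos: [0.4611, -0.1199, 0.2677]
tool_rot: [-2.136, -2.3, -0.006]
contact_force: [-0.4, 1.0, -1.0]
opening: 0.0171
```

```bash
python3 st.py
python3 - <<'E'
from station import ctrl
import cv2
im=ctrl.get_image("top")[185:265,320:440]; cv2.imwrite('pics/t2.png',cv2.resize(im[:,:,::-1],None,fx=6,fy=6,interpolation=cv2.INTER_CUBIC))
E
```

```text
t 3.5 tcp cradle mm [-205.4    1.2  267.7] tip [-206.3    1.4   94.7] yaw 94.23524461938092 F [-1.  -0.3 -1. ] 0.017131559118921134
tilt z [ 5.23497930e-04  5.15871212e-03 -9.99986557e-01] along tool [array([-1.   , -0.013, -0.005]), array([-0.013,  1.   ,  0.001])]
```

View pics/t2.png

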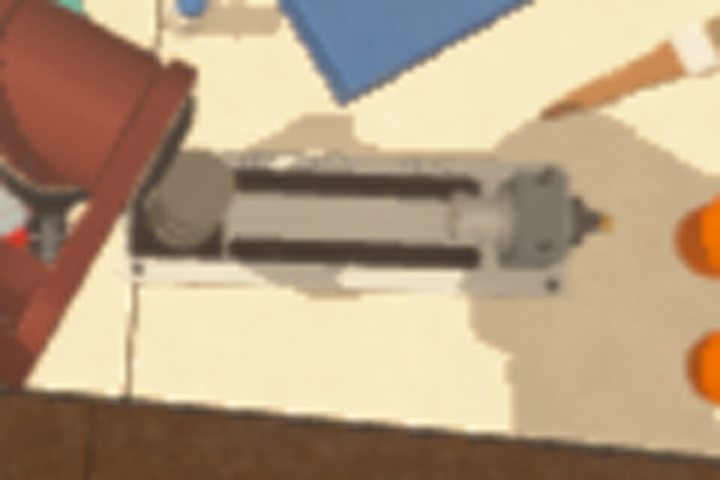

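>>> jog_arm:
  steps:
    - [[-2.5, 0, 0], [0, 0, 0.7]]
    - [[-2.5, 0, 0], [0, 0, 0]]
    - [[-0.8, 0, 0], [0, 0, 0]]
    - [[-0.8, 0, 0], [0, 0, 0]]
    - [[-0.8, 0, 0], [0, 0, 0]]

```text
t: 4.05
tool_pos: [0.4707, -0.1952, 0.2833]
tool_rot: [2.136, 2.282, 0.019]
contact_force: [-0.3, 0.6, 1.4]
opening: 0.017
```

```bash
python3 st.py
python3 - <<'E'
from station import ctrl
import cv2
im=ctrl.get_image("scene")[150:260,270:400]; cv2.imwrite('pics/s3.png',cv2.resize(im[:,:,::-1],None,fx=5,fy=5,interpolation=cv2.INTER_CUBIC))
E
```

```text
t 4.05 tcp cradle mm [-129.7    6.2  283.3] tip [-129.2    9.6  110.3] yaw 93.77484968494672 F [-0.6 -0.2  1.4] 0.016990330496077097
tilt z [ 0.01978047 -0.00192883 -0.99980249] along tool [array([-1.   , -0.005,  0.003]), array([-0.005,  1.   ,  0.02 ])]
```

View pics/s3.png

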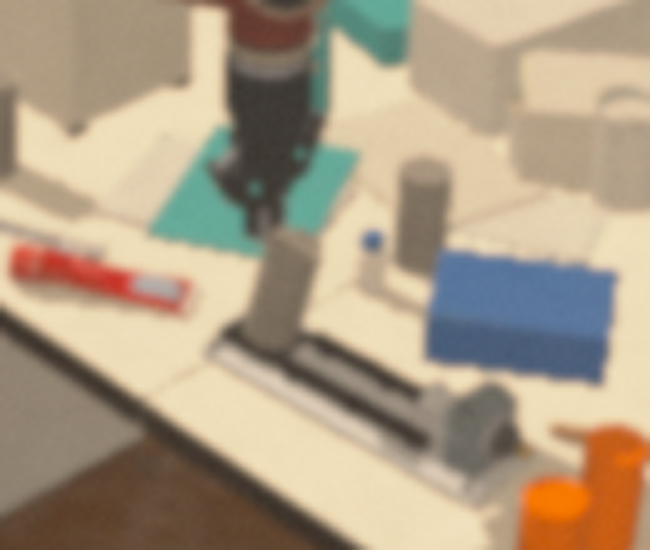

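>>> jog_arm:
  steps:
    - [[-0.7, -0.2, 0.3], [0.6, 0, 0]]
    - [[-0.7, -0.2, 0.3], [0.5, 0, 0]]
    - [[-0.7, 0, 0.2], [0, 0, 0]]

```text
t: 4.4
tool_pos: [0.4683, -0.2179, 0.2759]
tool_rot: [2.142, 2.291, -0.006]
contact_force: [0.6, -0.1, -0.9]
opening: 0.0171
```

```bash
python3 st.py
python3 - <<'E'
from station import ctrl
import cv2
im=ctrl.get_image("scene")[150:260,270:400]; cv2.imwrite('pics/s4.png',cv2.resize(im[:,:,::-1],None,fx=5,fy=5,interpolation=cv2.INTER_CUBIC))
E
```

```text
t 4.4 tcp cradle mm [-107.1    2.5  275.9] tip [-106.1    2.6  102.9] yaw 93.8448950083095 F [ 0.2  0.6 -0.9] 0.017125495367273296
tilt z [ 9.01949989e-04 -5.91989377e-03 -9.99982071e-01] along tool [array([-1.   , -0.006,  0.006]), array([-0.006,  1.   ,  0.001])]
```

View pics/s4.png

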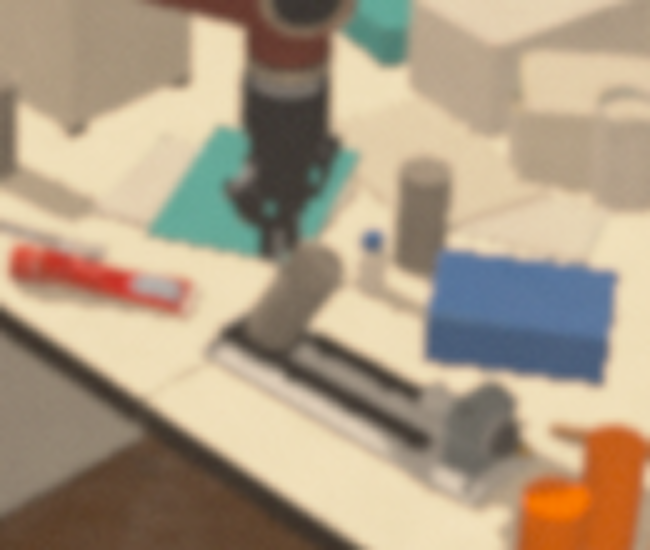

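Leaning well, tip height and side position are good; a little more push should drop it.

>>> jog_arm:
  steps:
    - [[-0.7, 0, 0.1], [0, 0, 0]]
    - [[-0.7, 0, 0.1], [0, 0, 0]]
    - [[0, 0, 0], [0, 0, 0]]
    - [[0, 0, 0], [0, 0, 0]]
    - [[0, 0, 0], [0, 0, 0]]

```text
t: 4.95
tool_pos: [0.4689, -0.2343, 0.2721]
tool_rot: [2.146, 2.291, -0.007]
contact_force: [-0.6, 0.0, -0.4]
opening: 0.0171
```

```bash
python3 st.py
python3 - <<'E'
from station import ctrl
import cv2
im=ctrl.get_image("scene")[150:260,270:400]; cv2.imwrite('pics/s5.png',cv2.resize(im[:,:,::-1],None,fx=5,fy=5,interpolation=cv2.INTER_CUBIC))
E
```

```text
t 4.95 tcp cradle mm [-90.7   2.1 272.1] tip [-89.8   1.8  99.1] yaw 93.75712706388862 F [-0.1 -0.6 -0.4] 0.01706255612776792
tilt z [-0.00130313 -0.00520788 -0.99998559] along tool [array([-1.   , -0.004,  0.005]), array([-0.004,  1.   , -0.002])]
```

View pics/s5.png

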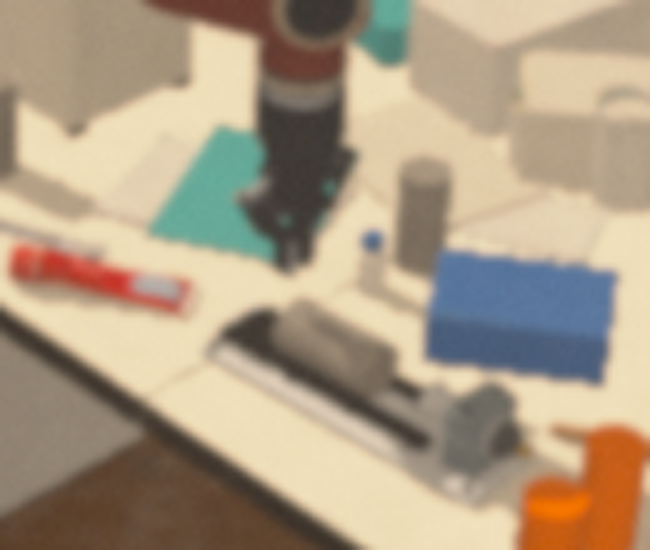

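>>> jog_arm:
  steps:
    - [[2, 0, 0], [0, 0, 0]]
    - [[2, 0, 0], [0, 0, 0]]
    - [[0, 0, 2.1], [0, 0, 0]]
    - [[0, 0, 2.1], [0, 0, 0]]
    - [[0, 0, 1.5], [0, 0, 0]]
    - [[0, 0, 0], [0, 0, 0]]

```text
t: 5.6
tool_pos: [0.467, -0.1923, 0.2153]
tool_rot: [2.14, 2.29, -0.005]
contact_force: [-0.5, -0.0, 0.5]
opening: 0.0171
```

```bash
python3 st.py
python3 - <<'E'
from station import ctrl
import cv2
im=ctrl.get_image("top")[185:265,320:440]; cv2.imwrite('pics/t6.png',cv2.resize(im[:,:,::-1],None,fx=6,fy=6,interpolation=cv2.INTER_CUBIC))
E
```

```text
t 5.6 tcp cradle mm [-132.8    2.7  215.3] tip [-131.5    3.2   42.3] yaw 93.86603804973694 F [ 0.  -0.5  0.5] 0.017087707020069797
tilt z [ 0.00300027 -0.00736738 -0.99996836] along tool [array([-1.   , -0.006,  0.008]), array([-0.006,  1.   ,  0.003])]
```

View pics/t6.png

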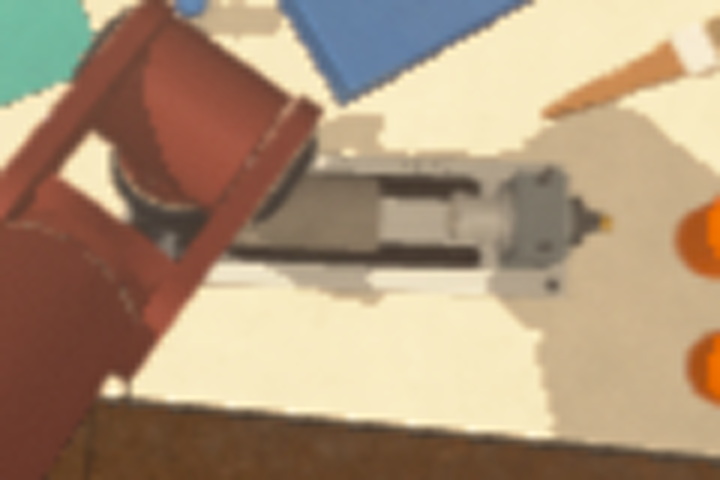

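>>> jog_arm:
  steps:
    - [[-0.5, -0.2, 0.6], [0, 0, 0]]
    - [[-1, 0, 0], [0, 0, 0]]
    - [[-0.8, 0, 0], [0, 0, 0]]
    - [[-0.5, 0, 0], [0, 0, 0]]
    - [[0, 0, 0], [0, 0, 0]]

```text
t: 6.15
tool_pos: [0.4688, -0.2245, 0.2143]
tool_rot: [2.135, 2.283, -0.003]
contact_force: [-0.4, 0.8, 0.5]
opening: 0.0171
```

```bash
python3 st.py
python3 - <<'E'
from station import ctrl
import cv2
im=ctrl.get_image("top")[195:245,350:430]; cv2.imwrite('pics/t7.png',cv2.resize(im[:,:,::-1],None,fx=9,fy=9,interpolation=cv2.INTER_CUBIC))
E
```

```text
t 6.15 tcp cradle mm [-100.6    2.6  214.3] tip [-98.4   4.2  41.3] yaw 93.83527980648195 F [-0.8 -0.3  0.5] 0.017059794224680062
tilt z [ 0.0101719  -0.01201949 -0.99987602] along tool [array([-1.   , -0.006,  0.013]), array([-0.006,  1.   ,  0.009])]
```

View pics/t7.png

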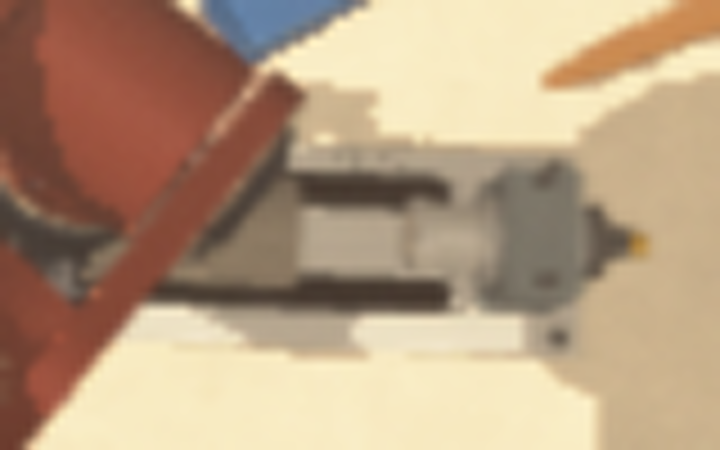

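```bash
cat > m.py <<'E'
import sys
from station import ctrl
from h import *
u=np.array([np.cos(np.radians(-86.5)),np.sin(np.radians(-86.5)),0]);n=np.array([-u[1],u[0],0]);C=np.array([.4724,-.325,0])
def m(uv,z,cam="top"):
    P=ray(ctrl.camera_info(cam),uv,z);return np.round([(P-C)@u*1e3,(P-C)@n*1e3],1)
E
python3 - <<'E'
from m import *
f=lambda u,v,s,x,y:((u+.5)/s-.5+x,(v+.5)/s-.5+y)
print('core front before',m(f(380,215,6,320,185),.065),'now',m(f(300,235,9,350,195),.065))
print('probe rim',m(f(407,233,9,350,195),.06),'holder',m(f(495,233,9,350,195),.074))
E
```

```text
core front before [15.  -2.9] now [14.9 -3.9]
probe rim [62.2 -0.4] holder [97.  -1.3]
```

>>> jog_arm:
  steps:
    - [[-0.8, -0.2, 0.5], [0.5, 0.5, 0]]
    - [[-0.8, -0.1, 0.2], [0.3, 0.3, 0.2]]
    - [[-0.8, 0, 0.1], [0, 0.2, 0]]
    - [[-0.8, 0, 0.1], [0, 0.2, 0]]
    - [[-0.5, 0, 0], [0, 0, 0]]
    - [[0, 0, 0], [0, 0, 0]]

```text
t: 6.8
tool_pos: [0.4707, -0.2474, 0.2103]
tool_rot: [-2.112, -2.245, -0.066]
contact_force: [0.3, -0.5, 0.0]
opening: 0.0175
```

```bash
python3 st.py
python3 - <<'E'
from station import ctrl
import cv2
im=ctrl.get_image("top")[195:245,350:430]; cv2.imwrite('pics/t8.png',cv2.resize(im[:,:,::-1],None,fx=9,fy=9,interpolation=cv2.INTER_CUBIC))
E
```

```text
t 6.8 tcp cradle mm [-77.6   3.  210.3] tip [-90.    1.5  37.8] yaw 93.48237040886588 F [0.5 0.3 0. ] 0.01751425821205493
tilt z [-0.01344591  0.0712814  -0.99736561] along tool [array([-0.997, -0.   , -0.072]), array([ 0.   ,  1.   , -0.009])]
```

View pics/t8.png

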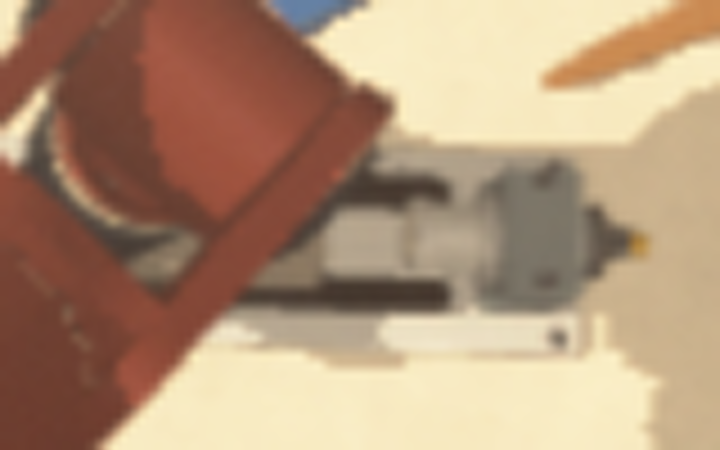

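>>> jog_arm:
  steps:
    - [[0, 0, 0], [0, -2, 0]]
    - [[0, 0, 0], [0, -2, 0]]
    - [[0, 0, 0], [0, 0, 0]]

```text
t: 7.15
tool_pos: [0.4707, -0.2453, 0.2098]
tool_rot: [-2.146, -2.28, 0.005]
contact_force: [0.7, -0.4, -0.0]
opening: 0.0173
```

```bash
python3 st.py
```

```text
t 7.15 tcp cradle mm [-79.7   3.1 209.8] tip [-80.6   1.5  36.8] yaw 93.4716828773109 F [ 0.5  0.7 -0. ] 0.01726686164818071
tilt z [-0.00970228  0.00495097 -0.99994068] along tool [array([-1.   ,  0.   , -0.006]), array([ 0.   ,  1.   , -0.009])]
```

>>> jog_arm:
  steps:
    - [[-0.6, 0, 0], [0, -0.6, 0]]
    - [[-0.6, 0, 0], [0, -0.6, 0]]
    - [[-0.6, 0, 0], [0, -0.6, 0]]
    - [[0, 0, 0], [0, 0, 0]]

```text
t: 7.55
tool_pos: [0.4718, -0.2596, 0.2094]
tool_rot: [2.154, 2.286, -0.024]
contact_force: [0.7, -0.6, 0.9]
opening: 0.0168
```

```bash
python3 st.py
python3 - <<'E'
from station import ctrl
import cv2
im=ctrl.get_image("top")[195:245,350:430]; cv2.imwrite('pics/t9.png',cv2.resize(im[:,:,::-1],None,fx=9,fy=9,interpolation=cv2.INTER_CUBIC))
im=ctrl.get_image("scene")[190:250,310:390]; cv2.imwrite('pics/s9.png',cv2.resize(im[:,:,::-1],None,fx=9,fy=9,interpolation=cv2.INTER_CUBIC))
E
```

```text
t 7.55 tcp cradle mm [-65.3   3.4 209.4] tip [-63.4   1.5  36.4] yaw 93.43002806982666 F [0.6 0.7 0.9] 0.016819815570964052
tilt z [-0.01031776 -0.01164885 -0.99987892] along tool [array([-1.   ,  0.001,  0.011]), array([ 0.001,  1.   , -0.011])]
```

View pics/t9.png

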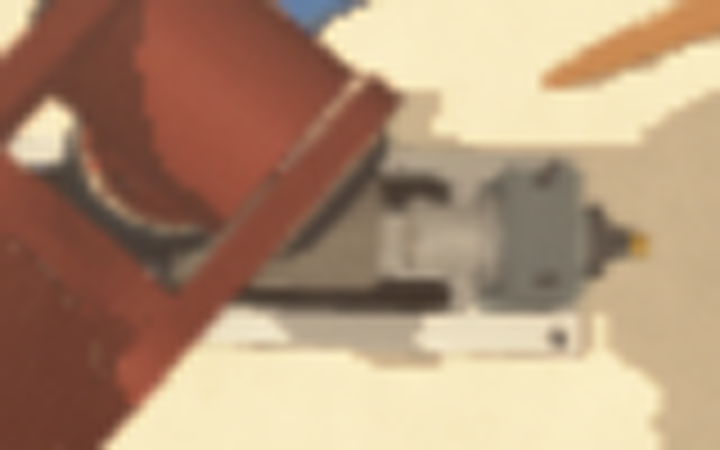

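View pics/s9.png

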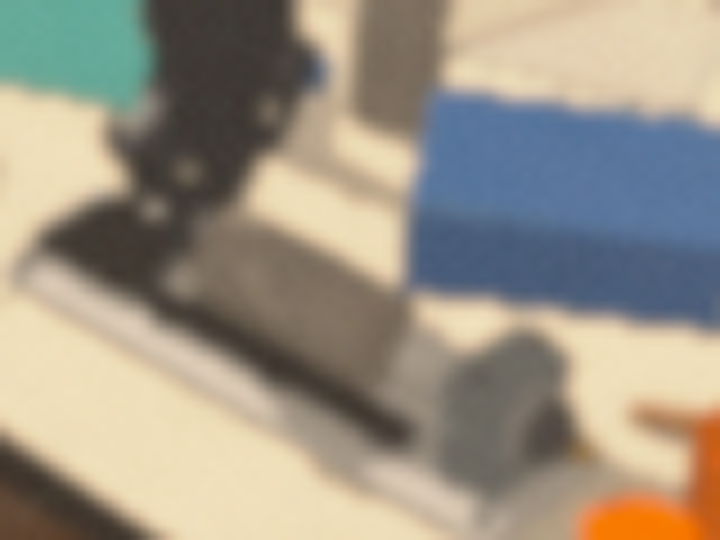

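Run:
```python
from m import *
f=lambda u,v,s,x,y:((u+.5)/s-.5+x,(v+.5)/s-.5+y)
print('core front',m(f(380,235,9,350,195),.065), m(f(325,270,9,350,195),.06))
```

```text
core front [49.4 -2.6] [ 26.6 -18. ]
```

>>> jog_arm:
  steps:
    - [[-0.5, 0, 0], [0, -0.2, 0]]
    - [[-0.5, 0, 0], [0, -0.3, 0]]
    - [[0, 0, 0], [0, 0, 0]]

```text
t: 7.95
tool_pos: [0.4724, -0.2676, 0.2092]
tool_rot: [-2.155, -2.284, 0.024]
contact_force: [0.7, -0.1, -0.2]
opening: 0.0171
```

```bash
python3 st.py
```

```text
t 7.95 tcp cradle mm [-57.3   3.5 209.2] tip [-55.7   1.4  36.2] yaw 93.35436786095427 F [ 0.1  0.7 -0.2] 0.017098186585711512
tilt z [-0.01127254 -0.01000101 -0.99988645] along tool [array([-1.   ,  0.003,  0.009]), array([ 0.003,  1.   , -0.012])]
```

Step on in small increments, reading force right after moving.

>>> jog_arm:
  steps:
    - [[-0.5, 0, 0], [0, -0.2, 0]]
    - [[-0.3, 0, 0], [0, -0.2, 0]]
    - [[-0.2, 0, 0], [0, 0, 0]]

```text
t: 8.25
tool_pos: [0.4731, -0.2745, 0.2091]
tool_rot: [-2.151, -2.278, 0.016]
contact_force: [-1.0, 12.5, 7.5]
opening: 0.017
```

```bash
python3 st.py
python3 - <<'E'
from station import ctrl
import cv2
im=ctrl.get_image("top")[195:245,350:430]; cv2.imwrite('pics/t10.png',cv2.resize(im[:,:,::-1],None,fx=9,fy=9,interpolation=cv2.INTER_CUBIC))
E
```

```text
t 8.25 tcp cradle mm [-50.4   3.7 209.1] tip [-50.2   1.5  36.1] yaw 93.28643242582733 F [-12.5  -0.2   7.5] 0.01696860419412112
tilt z [-0.01296175 -0.00208064 -0.99991383] along tool [array([-1.   ,  0.004,  0.001]), array([ 0.004,  1.   , -0.013])]
```

View pics/t10.png

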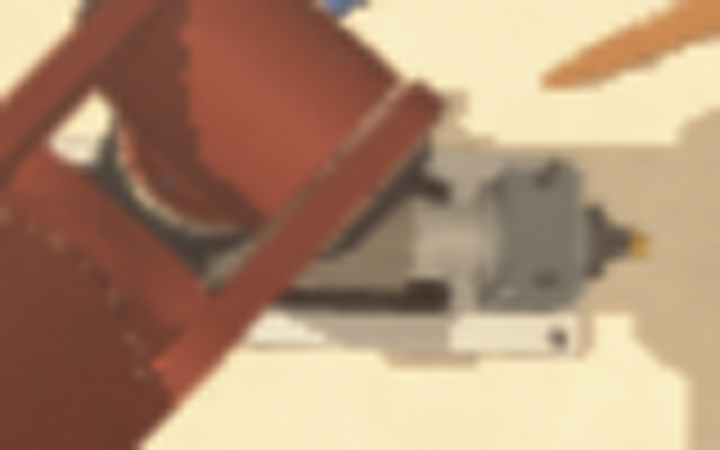

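>>> jog_arm:
  steps:
    - [[0, 0, 0], [0, 0, 0]]
    - [[0, 0, 0], [0, 0, 0]]

```text
t: 8.5
tool_pos: [0.4731, -0.2745, 0.2091]
tool_rot: [-2.151, -2.279, 0.016]
contact_force: [-0.3, 2.4, 1.1]
opening: 0.0169
```

```bash
python3 st.py;  python3 - <<'E'
from m import *
f=lambda u,v,s,x,y:((u+.5)/s-.5+x,(v+.5)/s-.5+y)
print('core front',m(f(413,235,9,350,195),.065))
E
```

```text
t 8.5 tcp cradle mm [-50.4   3.8 209.1] tip [-50.2   1.5  36.1] yaw 93.30618771773648 F [-2.4 -0.2  1.1] 0.016911930920068412
tilt z [-0.01304835 -0.0017678  -0.9999133 ] along tool [array([-1.   ,  0.003,  0.001]), array([ 0.003,  1.   , -0.013])]
core front [63.7 -2. ]
```

>>> jog_arm:
  steps:
    - [[-0.4, 0, 0], [0, -0.2, 0]]
    - [[-0.4, 0, 0], [0, -0.2, 0]]
    - [[-0.2, 0, 0], [0, -0.1, 0]]

```text
t: 8.8
tool_pos: [0.4738, -0.2804, 0.2091]
tool_rot: [-2.146, -2.271, 0.007]
contact_force: [-1.2, 11.6, 7.1]
opening: 0.017
```

```bash
python3 st.py
python3 - <<'E'
from station import ctrl
import cv2
im=ctrl.get_image("top")[195:245,350:430]; cv2.imwrite('pics/t11.png',cv2.resize(im[:,:,::-1],None,fx=9,fy=9,interpolation=cv2.INTER_CUBIC))
E
python3 st.py
```

```text
t 8.8 tcp cradle mm [-44.4   4.2 209.1] tip [-45.9   1.6  36.1] yaw 93.2335169541329 F [-11.7  -0.5   7.1] 0.01695878670514792
tilt z [-0.01528454  0.00785482 -0.99985233] along tool [array([-1.   ,  0.005, -0.009]), array([ 0.005,  1.   , -0.015])]
t 8.85 tcp cradle mm [-44.4   4.2 209. ] tip [-45.9   1.6  36. ] yaw 93.23198956478222 F [-12.2   1.    7.4] 0.016856354446062868
tilt z [-0.0153857   0.00802181 -0.99984945] along tool [array([-1.   ,  0.005, -0.009]), array([ 0.005,  1.   , -0.015])]
```

View pics/t11.png

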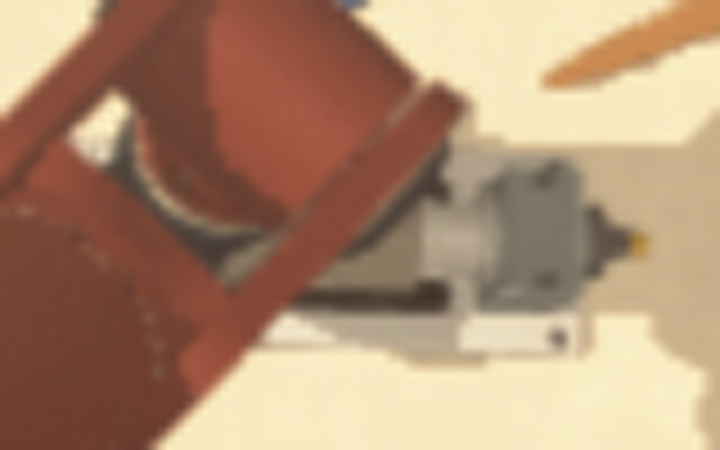

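>>> jog_arm:
  steps:
    - [[0, 0, 0], [0, 0, 0]]
    - [[0, 0, 0], [0, 0, 0]]

```text
t: 9.05
tool_pos: [0.4739, -0.2803, 0.209]
tool_rot: [-2.146, -2.271, 0.007]
contact_force: [0.8, 3.2, 1.7]
opening: 0.0175
```

```bash
python3 st.py
python3 - <<'E'
from m import *
f=lambda u,v,s,x,y:((u+.5)/s-.5+x,(v+.5)/s-.5+y)
print('core front',m(f(424,235,9,350,195),.065),m(f(424,235,9,350,195),.060))
E
```

```text
t 9.05 tcp cradle mm [-44.5   4.2 209. ] tip [-46.1   1.6  36.1] yaw 93.25183532530941 F [-3.1  1.   1.7] 0.01745100526115886
tilt z [-0.01543043  0.00819817 -0.99984733] along tool [array([-1.   ,  0.004, -0.009]), array([ 0.004,  1.   , -0.015])]
core front [68.4 -1.8] [69.5 -1. ]
```

Run:
```python
from m import *
import pickle
f=lambda u,v,s,x,y:((u+.5)/s-.5+x,(v+.5)/s-.5+y)
for z in(.0255,.043,.0605): print(z,'rim',m(f(407,233,9,350,195),z))
for z in(.043,.068): print(z,'front',m(f(424,235,9,350,195),z))
T=ctrl.camera_info("top")["camera_from_world"];P=-T[:3,:3].T@T[:3,3];print('cam',P,(P-C)@u)
o,c=pickle.load(open('w2.pkl','rb'))
g=lambda p:((p[0]+.5)/4-.5+260,(p[1]+.5)/4-.5)
for p,z in(((272,712),.0255),((272,727),.043),((272,742),.0605),((272,905),.074)):
    P=ray(c,g(p),z);print(p,z,(P-C)@u*1e3,(P-C)@n*1e3)
```

```text
0.0255 rim [69.5  5.6]
0.043 rim [65.8  2.6]
0.0605 rim [62.1 -0.4]
0.043 front [73.2  2. ]
0.068 front [67.8 -2.3]
cam [ 0.21633821 -0.10549137  1.4645675 ] -0.23473139998895082
(272, 712) 0.0255 63.88147566890884 -0.8841286576077751
(272, 727) 0.043 63.64133498099983 -1.121473240131383
(272, 742) 0.0605 63.02775762312207 -1.3387208219372786
(272, 905) 0.074 96.8692662570938 -3.349758281998947
```

>>> jog_arm:
  steps:
    - [[-0.4, 0, 0], [0, -0.3, 0]]
    - [[-0.4, 0, 0], [0, -0.3, 0]]
    - [[-0.2, 0, 0], [0, -0.1, 0]]

```text
t: 9.35
tool_pos: [0.4747, -0.2849, 0.2091]
tool_rot: [-2.14, -2.262, -0.002]
contact_force: [-0.8, 9.2, 6.6]
opening: 0.0171
```

```bash
python3 st.py
python3 - <<'E'
from station import ctrl
import cv2
im=ctrl.get_image("top"); cv2.imwrite('pics/t12f.png',im[:,:,::-1]); im=im[195:245,350:430]; cv2.imwrite('pics/t12.png',cv2.resize(im[:,:,::-1],None,fx=9,fy=9,interpolation=cv2.INTER_CUBIC))
im=ctrl.get_image("scene"); cv2.imwrite('pics/s12f.png',im[:,:,::-1]); im=im[200:250,320:390]; cv2.imwrite('pics/s12.png',cv2.resize(im[:,:,::-1],None,fx=10,fy=10,interpolation=cv2.INTER_CUBIC))
E
```

```text
t 9.35 tcp cradle mm [-39.9   4.7 209.1] tip [-43.5   1.7  36.1] yaw 93.1491352700201 F [-9.3 -0.2  6.6] 0.01705191670978238
tilt z [-0.01894366  0.01999287 -0.99962064] along tool [array([-1.   ,  0.006, -0.021]), array([ 0.006,  1.   , -0.018])]
```

View pics/t12.png

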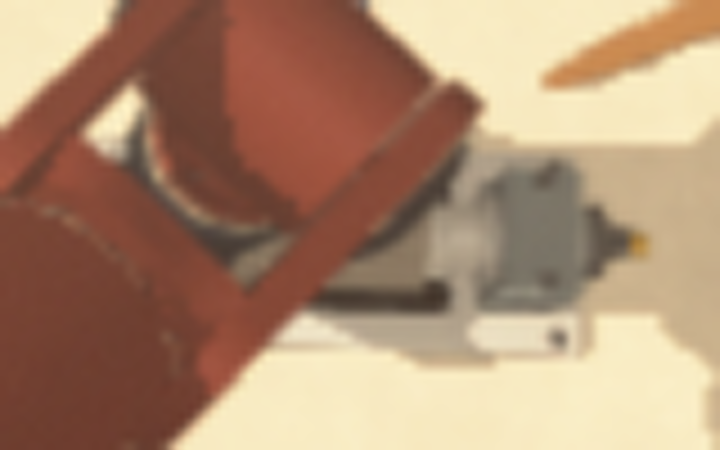

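View pics/s12.png

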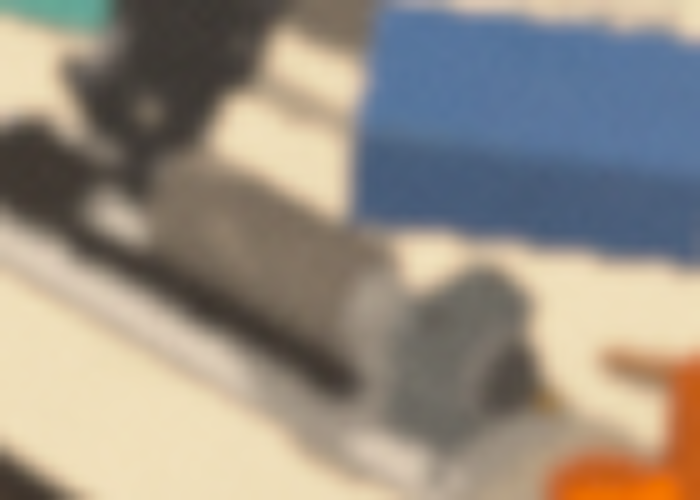

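>>> jog_arm:
  steps:
    - [[-0.4, 0, 0], [0, -0.8, 0]]
    - [[-0.4, 0, 0], [0, -0.8, 0]]
    - [[-0.3, 0, 0], [0, -0.8, 0]]

```text
t: 9.75
tool_pos: [0.4756, -0.2872, 0.2089]
tool_rot: [-2.143, -2.261, 0.01]
contact_force: [-2.1, 23.1, 14.1]
opening: 0.0173
```

```bash
python3 st.py
python3 - <<'E'
from station import ctrl
import cv2
im=ctrl.get_image("top"); cv2.imwrite('pics/t13f.png',im[:,:,::-1]); im=im[195:245,350:430]; cv2.imwrite('pics/t13.png',cv2.resize(im[:,:,::-1],None,fx=9,fy=9,interpolation=cv2.INTER_CUBIC))
E
```

```text
t 9.75 tcp cradle mm [-37.6   5.5 208.9] tip [-40.2   1.6  36. ] yaw 93.04998211227331 F [-23.2  -0.6  14.1] 0.01728910621705044
tilt z [-0.02344738  0.01371379 -0.99963101] along tool [array([-1.   ,  0.008, -0.015]), array([ 0.008,  1.   , -0.023])]
```

View pics/t13.png

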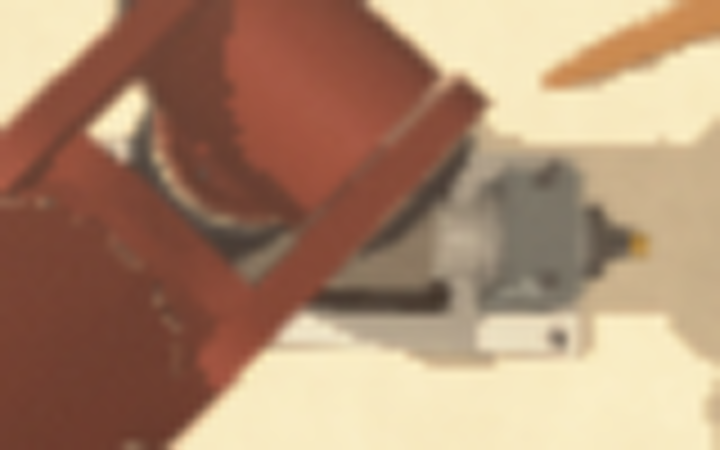

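>>> jog_arm:
  steps:
    - [[0, 0, -0.15], [0, 0, 0]]
    - [[0, 0, -0.15], [0, 0, 0]]

```text
t: 10.0
tool_pos: [0.4757, -0.2866, 0.2117]
tool_rot: [-2.141, -2.262, 0.011]
contact_force: [-0.4, -0.8, -0.2]
opening: 0.0176
```

```bash
python3 st.py
```

```text
t 10.0 tcp cradle mm [-38.1   5.6 211.7] tip [-40.6   1.6  38.7] yaw 93.13358271410632 F [ 0.7 -0.5 -0.2] 0.017593021805784464
tilt z [-0.02421354  0.0130299  -0.99962189] along tool [array([-1.   ,  0.006, -0.014]), array([ 0.006,  1.   , -0.023])]
```

>>> jog_arm:
  steps:
    - [[-0.3, 0, -0.1], [0, -0.4, 0]]
    - [[-0.3, 0, -0.1], [0, -0.4, 0]]

```text
t: 10.2
tool_pos: [0.4758, -0.2902, 0.2119]
tool_rot: [-2.144, -2.262, 0.014]
contact_force: [3.5, 12.9, 0.9]
opening: 0.0169
```

```bash
python3 st.py
```

```text
t 10.2 tcp cradle mm [-34.5   5.5 211.9] tip [-36.6   1.4  39. ] yaw 93.0594472511937 F [-12.7   4.3   0.9] 0.016898656272741695
tilt z [-0.02435267  0.01046446 -0.99964866] along tool [array([-1.   ,  0.007, -0.012]), array([ 0.008,  1.   , -0.024])]
```

```bash
python3 - <<'E'
from station import ctrl
import cv2
im=ctrl.get_image("top"); cv2.imwrite('pics/t14f.png',im[:,:,::-1])
a=cv2.imread('pics/top0.png')
v=[cv2.resize(x[205:240,375:425],None,fx=14,fy=14,interpolation=cv2.INTER_CUBIC)[:, :] for x in (im[:,:,::-1],)]
cv2.imwrite('pics/t14.png',v[0])
cv2.imwrite('pics/t0z.png',cv2.resize(a[205:240,375:425],None,fx=14,fy=14,interpolation=cv2.INTER_CUBIC))
im=ctrl.get_image("scene"); cv2.imwrite('pics/s14.png',cv2.resize(im[200:250,320:390,::-1],None,fx=10,fy=10,interpolation=cv2.INTER_CUBIC))
E
python3 st.py
```

```text
t 10.3 tcp cradle mm [-34.4   5.5 211.9] tip [-36.4   1.4  39. ] yaw 93.06334832155098 F [-10.9   2.6   0. ] 0.016977169249570285
tilt z [-0.02442221  0.0099973  -0.99965174] along tool [array([-1.   ,  0.007, -0.011]), array([ 0.008,  1.   , -0.024])]
```

View pics/t14.png

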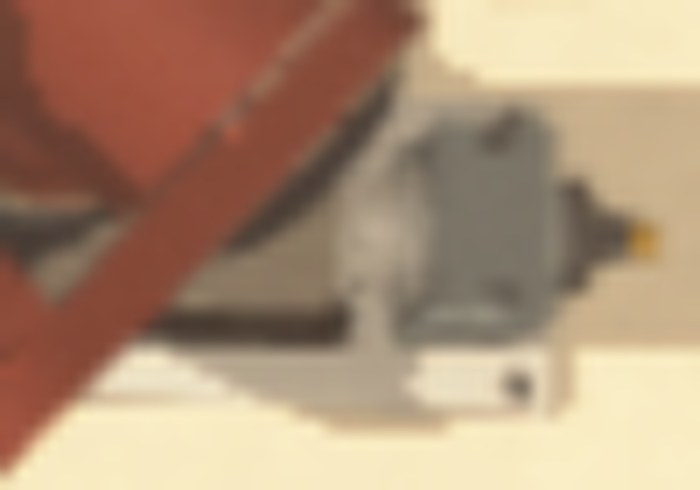

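View pics/t0z.png

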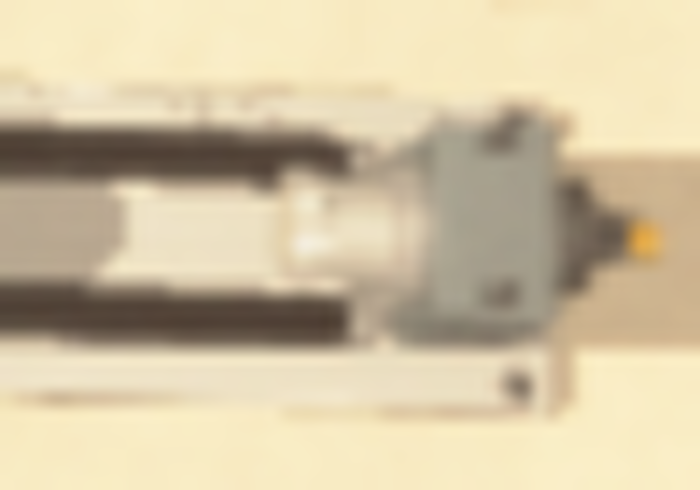

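View pics/s14.png

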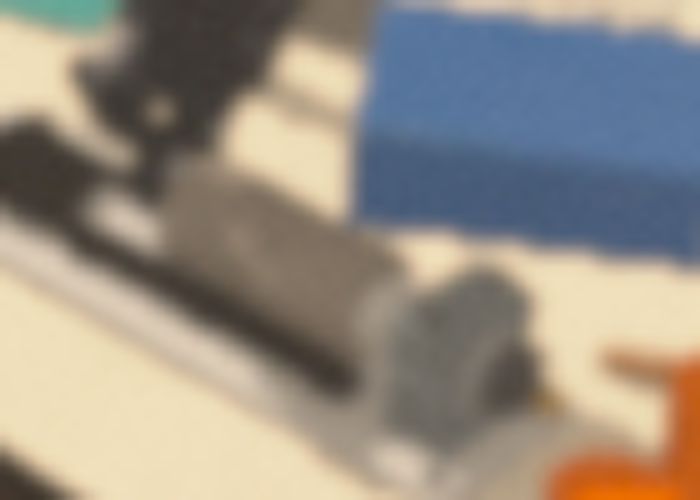

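Run:
```python
from m import *
c=ctrl.camera_info("top")
for oy in(-.325,-.3285):
    C2=np.array([.4724+( -oy-.325)*.061,oy,0])
    def px(x,y,z):
        q=proj(c,C2+u*x/1e3+n*y/1e3+[0,0,z/1e3])[0]; return np.round([(q[0]-375+.5)*14-.5,(q[1]-205+.5)*14-.5])
    print(oy,'rodends',px(90,23.3,24),px(90,-23.3,24),'holder',px(96,0,74),'plateend',px(150,-46,10),px(150,46,10),'face bot',px(66,0,25.5),'top',px(66,0,60.5),'mid',px(66,0,43))
    for d in(0,5,10): print('core front d',d,px(66+d,0,68),px(66+d,-20,58))
    C2x=1
s=ctrl.camera_info("scene")
def ps(x,y,z):
    q=proj(s,C+u*(x-2.)/1e3+n*y/1e3+[0,0,z/1e3])[0]; return np.round([(q[0]-320+.5)*10-.5,(q[1]-200+.5)*10-.5])
for d in(-34,0,5,10): print(d,'scene front top',ps(66+d,0,68),'rear top',ps(-34+d,0,68),ps(-34+d,-25,43),'front side',ps(66+d,-25,43))
print('holder',ps(96,0,74),'plate corners',ps(150,-46,10),ps(-150,-46,10))
```

```text
-0.325 rodends [354. 165.] [355. 326.] holder [417. 218.] plateend [554. 420.] [549. 105.] face bot [271. 242.] top [298. 222.] mid [284. 232.]
core front d 0 [303. 217.] [296. 294.]
core front d 5 [321. 218.] [314. 295.]
core front d 10 [339. 219.] [332. 295.]
-0.3285 rodends [366. 166.] [367. 327.] holder [429. 218.] plateend [567. 420.] [561. 105.] face bot [284. 242.] top [310. 222.] mid [297. 232.]
core front d 0 [316. 218.] [309. 294.]
core front d 5 [334. 218.] [327. 295.]
core front d 10 [352. 219.] [345. 296.]
-34 scene front top [298. 214.] rear top [115. 116.] [ 73. 188.] front side [255. 289.]
0 scene front top [362. 249.] rear top [176. 149.] [134. 222.] front side [319. 324.]
5 scene front top [372. 254.] rear top [185. 154.] [143. 227.] front side [329. 330.]
10 scene front top [381. 259.] rear top [194. 159.] [152. 232.] front side [338. 335.]
holder [421. 268.] plate corners [443. 502.] [-104.  192.]
```

>>> jog_arm:
  steps:
    - [[-0.2, 0, -0.05], [0, -0.3, 0]]
    - [[-0.2, 0, 0], [0, -0.3, 0]]

```text
t: 10.5
tool_pos: [0.4762, -0.2911, 0.2117]
tool_rot: [-2.143, -2.258, 0.011]
contact_force: [-1.9, 15.8, 12.1]
opening: 0.0171
```

```bash
python3 - <<'E'
from station import ctrl
import cv2
im=ctrl.get_image("top"); cv2.imwrite('pics/t15f.png',im[:,:,::-1])
cv2.imwrite('pics/t15.png',cv2.resize(im[205:240,375:425,::-1],None,fx=14,fy=14,interpolation=cv2.INTER_CUBIC))
for f in ('top0','t14f','t15f'):
    a=cv2.imread(f'pics/{f}.png'); print(f); 
    for r in (222,224,226): print(r,a[r,388:412].sum(1)//3)
E
python3 st.py
```

```text
top0
222 [219 219 218 218 217 216 207 207 231 231 224 215 213 214 213 199 197 175
 165 159 157 155 153 152]
224 [216 216 216 215 214 214 210 195 194 190 185 180 178 180 181 180 177 158
 158 156 155 151 150 148]
226 [ 87  88  88  88  87  89  96  97  91  94 100 115 150 160 163 151 141 137
 153 155 152 131 116 116]
t14f
222 [ 87  88  87  77  75  89 110 117 119 119 123 145 149 159 163 153 149 129
 114 114 113 114 114 112]
224 [ 95 111 116 119 119 119 118 118 118 118 121 141 147 151 147 134 135 116
 109 112 114 112 112 112]
226 [117 118 112 111 111 113 112 111 112 111 101 106 141 153 136 117 110 103
 111 115 118 116 108  99]
t15f
222 [ 87  87  86  77  78  91 110 116 119 120 123 145 160 164 162 154 150 129
 114 114 113 113 112 113]
224 [ 90 104 114 118 119 119 119 118 119 118 120 141 151 151 147 134 135 116
 110 112 113 112 112 112]
226 [115 118 113 112 113 111 111 111 112 111 102 106 143 154 136 117 110 103
 110 116 116 116 108 103]
t 10.55 tcp cradle mm [-33.6   5.9 211.7] tip [-36.4   1.6  38.8] yaw 92.9914911882674 F [-14.8   0.7   7.7] 0.01703011740488001
tilt z [-0.02575805  0.01472327 -0.99955978] along tool [array([-1.   ,  0.008, -0.016]), array([ 0.009,  1.   , -0.025])]
```

View pics/t15.png

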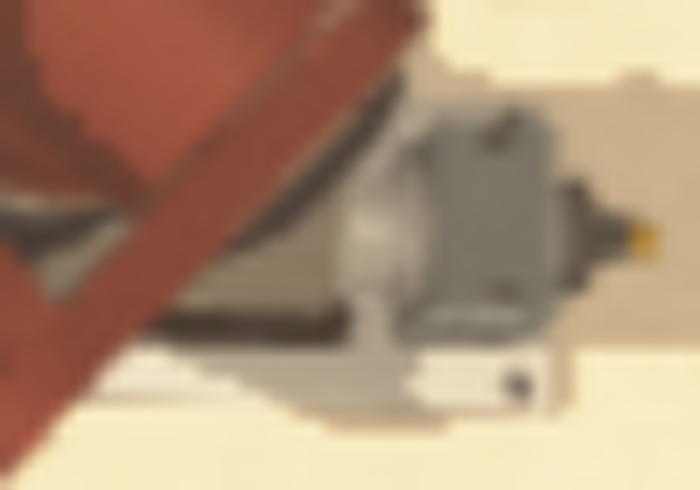

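>>> jog_arm:
  steps:
    - [[0, 0, -0.15], [0, -0.3, 0]]
    - [[-0.2, 0, -0.1], [0, -0.3, 0]]
    - [[-0.2, 0, -0.05], [0, -0.3, 0]]

```text
t: 10.85
tool_pos: [0.4762, -0.2914, 0.212]
tool_rot: [-2.143, -2.256, 0.012]
contact_force: [3.0, 15.0, 4.4]
opening: 0.0173
```

```bash
python3 st.py
python3 - <<'E'
from station import ctrl
import cv2
im=ctrl.get_image("top"); cv2.imwrite('pics/t16f.png',im[:,:,::-1])
for r in (222,224,226): print(r,im[r,388:412].sum(1)//3)
E
python3 st.py
```

```text
t 10.85 tcp cradle mm [-33.3   5.8 212. ] tip [-36.2   1.4  39. ] yaw 92.92659841274326 F [-14.8   3.9   4.4] 0.017318989732886526
tilt z [-0.02653683  0.0150138  -0.99953508] along tool [array([-1.   ,  0.01 , -0.017]), array([ 0.01 ,  1.   , -0.026])]
222 [ 87  88  91  84  79  88  91 112 120 120 122 139 168 172 164 154 149 129
 113 114 114 114 113 113]
224 [ 90  96 113 117 120 120 119 119 119 118 121 141 151 151 147 133 134 116
 110 112 113 111 111 111]
226 [115 117 112 112 112 113 112 112 113 112 102 106 143 154 136 118 110 103
 111 115 117 116 108 102]
t 10.9 tcp cradle mm [-33.3   5.8 211.9] tip [-36.2   1.4  39. ] yaw 92.922732384584 F [-12.4   3.7   2.8] 0.017438290962008853
tilt z [-0.0266596   0.01521276 -0.99952881] along tool [array([-1.   ,  0.01 , -0.017]), array([ 0.01 ,  1.   , -0.026])]
```

>>> jog_arm:
  steps:
    - [[-0.3, 0, -0.1], [0, -0.5, 0]]
    - [[-0.3, 0, -0.1], [0, -0.5, 0]]

```text
t: 11.1
tool_pos: [0.4765, -0.2929, 0.2118]
tool_rot: [-2.143, -2.253, 0.011]
contact_force: [1.1, 19.8, 7.2]
opening: 0.017
```

```bash
python3 st.py
python3 - <<'E'
from station import ctrl
import cv2
im=ctrl.get_image("top"); cv2.imwrite('pics/t17f.png',im[:,:,::-1])
for r in (222,224,226): print(r,im[r,388:412].sum(1)//3)
im=ctrl.get_image("scene"); cv2.imwrite('pics/s17.png',cv2.resize(im[200:250,320:390,::-1],None,fx=10,fy=10,interpolation=cv2.INTER_CUBIC))
E
python3 st.py
```

```text
t 11.1 tcp cradle mm [-31.8   6.1 211.8] tip [-34.9   1.5  38.9] yaw 92.86001748129004 F [-19.7   2.3   7.2] 0.01697243790522348
tilt z [-0.0278245   0.01671279 -0.9994731 ] along tool [array([-1.   ,  0.011, -0.018]), array([ 0.011,  1.   , -0.027])]
222 [ 87  87  88  80  77  86  93 111 119 120 120 128 158 158 160 154 150 128
 114 113 114 113 113 112]
224 [ 89  97 113 117 120 120 120 120 119 118 120 131 159 153 147 133 136 116
 109 112 114 111 112 110]
226 [114 120 112 111 112 112 111 112 113 113 112 119 147 155 136 118 111 103
 111 119 138 126 110 102]
t 11.2 tcp cradle mm [-31.8   6.1 211.9] tip [-34.9   1.5  38.9] yaw 92.86875214465486 F [-16.7   2.3   5.7] 0.017200482940901096
tilt z [-0.02789018  0.0164727  -0.99947526] along tool [array([-1.   ,  0.011, -0.018]), array([ 0.011,  1.   , -0.027])]
```

View pics/s17.png

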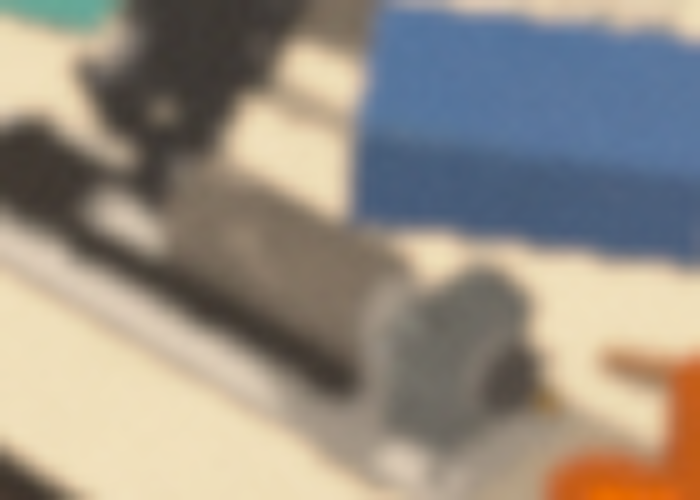

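```bash
python3 - <<'E'
from station import ctrl
for i in range(16): ctrl.get_image("top")
E
python3 st.py
```

```text
t 12.0 tcp cradle mm [-31.8   6.1 211.8] tip [-34.9   1.5  38.9] yaw 92.87210803440566 F [-17.6   3.    4.8] 0.01734057665386357
tilt z [-0.02779567  0.01622995 -0.99948186] along tool [array([-1.   ,  0.01 , -0.018]), array([ 0.011,  1.   , -0.027])]
```

Stable for about 0.9 s under a steady 17 N push. Handing in.

```bash
python3 -c "
from station import ctrl
print(ctrl.finish_job())"; python3 st.py
```

```text
the job is handed in; nothing more can be done
None
the job is handed in; nothing more can be done
```

The core was tipped onto the rods by pushing only, then pushed end first against the probe. I handed the job in at about 12 s with the arm still pressing it there.

- **Probe depth:** I estimate 8 to 11 mm of the 20 mm stroke. The top camera gives about 8.5 to 9.5 mm and the fingertip position about 11 mm. They disagree because of a calibration offset between the cameras that I could not remove, and the probe itself could not be read directly.
- **Holding:** Over the last 0.9 s before hand-in the arm did not move, and it pushed with a steady 17 N or so.
- **Unexpected force:** During the push along the rods the tool also pressed down on the core, up to about 14 N. I raised it a little and that fell to about 5 N. The highest horizontal push I read was about 23 N.
- **Other things on the bench:** The arm was never sent near them. I did not check each one again at the end; those in view in the later pictures looked unmoved.

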